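Rock the jammed locating block out of the fixture

TASK

The yellow-topped locating block is jammed in the steel fixture between two stiff blue jaws. Grip it by its yellow head and rock it side to side, leaning it towards one jaw and then the other, until it has pushed both jaws back and comes free; a straight pull only lifts the fixture, which must stay flat on the bench about where it is. Then lift the block straight up and finish while still holding it, upright and still, just clear above the jaws (roughly 2 cm) and over its pocket; leave the jar, the grinding wheel and the wrench alone.

Things in the scene. Friction and masses are not known exactly. Their poses are not given: they have to be found in the camera images.
- fixture: loose dark steel plate, 3 kg, 130 (its x) x 200 (its y) x 16 mm, flat on the bench; origin at the centre of its underside, z up. Pocket in its middle, 33 x 35 mm (x, y), its floor 7 mm above the underside. Blue jaws on its +y and -y sides slide along y between low guide rails whose tops are 28 mm above the underside.
- pocket (a point): centre of the pocket's floor, 7 mm above the plate's underside; axes as the fixture's
- jaw_left_top (a point): top inner edge (middle) of the blue jaw on the fixture's +y side, 57 mm above the plate's underside. The jaw is 30 mm wide along x and 32 mm deep. Its face touches the block's shank, 12 mm from the plate's centre, and it overhangs the block's foot by 4 mm, 26 mm above the plate's underside, so the foot rises only 7 mm before both jaws catch it.
- jaw_right_top (a point): top inner edge (middle) of the blue jaw on the fixture's -y side, 57 mm above the plate's underside. The jaw is 30 mm wide along x and 32 mm deep. Its face touches the block's shank, 12 mm from the plate's centre, and it overhangs the block's foot by 4 mm, 26 mm above the plate's underside, so the foot rises only 7 mm before both jaws catch it.
- block_mid (a point): centre of the locating block, half-way up its 100 mm height. Foot 30 (x) x 32 (y) x 12 mm high, bare aluminium, sitting on the pocket's floor; above it a 24 x 24 mm shank; the top 40 mm is the yellow head, 26 x 26 mm. z is up along the block; x and y start along the fixture's. 0.2 to 0.33 kg.
- block_head (a point): centre of the block's yellow head, 30 mm above block_mid (80 mm above the block's underside); the place to grip. The head starts from 10 mm to 50 mm above the jaws' tops.
- jaw_left (a joint): how far the +y jaw has been pushed out (to +y), m: 0 to 0.001 at the start, 0.014 at its stop. Slides stiffly (10 N), stays where pushed. The foot passes once both are out by 0.005. Leaning the block 0.15 to 0.18 rad about the foot's lower edge on that side pushes the jaw out 7.5 to 9 mm; beyond 0.22 rad the foot's other edge catches under the opposite jaw.
- jaw_right (a joint): the same for the jaw on the fixture's -y side (pushed out towards -y)
- jar: clear jar with white lid, 64 mm across, 85 mm high, a bystander; origin at the centre of its underside
- wheel: red-brown grinding wheel lying flat, 100 mm across, 12 mm thick, a bystander; origin at the centre of its underside
- wrench: steel wrench lying on the bench beyond the fixture, a bystander; lies along its x
There are look-alikes about, which are no part of the job. Of the things shaped like the part that bears block_mid, the aluminium one is meant. There is more than one size of the fixture; the job needs the larger.

How it is judged:
By the outcome, as a careful person would: the job done as asked, in the order asked, and still so for the second after the job is handed in, while the arm keeps its last pose, push and grip.
It also fails if it takes over 45 s, if anything falls off the work surface, if the arm or the gripper's body presses on something with over 40 N, if the wrist force passes 120 N, or if a joint passes its speed limit or range.

ROBOT

A 7-joint arm with a two-finger parallel gripper is mounted at the origin on the work surface. World frame = base frame: x ahead of the robot, y to its left, z up, the work surface at z = 0. Lengths are in mm, angles in rad, forces in N, time in s.
With the tool pointing down it reaches from about 425 to 825 mm from the base axis. Payload 3.6 kg.
Tool frame: the origin (TCP) lies midway between the tips of the shut fingers; the grasp point (between the pads) lies 19 mm behind it; z points along the fingers, x is the direction in which the jaws open and shut, and the axes are right-handed (so a half turn about z gives the same grasp; the last joint's range is limited). The gripper opens to 85 mm and grips with 20 to 120 N. Pads are 22 mm wide; open, the fingers measure 114 mm over their backs; the gripper's body (76 mm by 85 mm) begins 54 mm behind the grasp point. The pads swing forward as they close: fully open they stand 13 mm farther back than shut.
Start: joints at [-1.185, 0.615, -0.013, 1.423, 0.008, 1.103, -0.04], TCP at [260.729, 595.385, 231.297] pointing down, gripper open.
Joint ranges: [-3.12, 3.12], [-0.3, 2.06], [-1.34, 1.32], [0.26, 2.42], [-1.36, 4.5], [0.01, 1.98], [-2.84, 2.84]. Speed limits (rad/s): [2.79, 2.79, 3.14, 3.14, 3.14, 3.14, 3.14].

INTERFACE

Orientations are given as a unit quaternion [w, x, y, z].
In Python, from cell import * gives the robot as it stands.
- The arm moves only by the tool servo_tool, never from a script. Its argument "motion" is a list that holds one entry, the list of rows, each a list of 5 numbers: the opening, from 0 (shut) to 1 (fully open), then the shift along the tool's x, y, z in mm, then the turn about the tool's z in degrees. A call has 1 to 5 rows; each row shifts and turns the commanded pose from where the row before left it, along the tool's axes as they then stand; what a row does not reach is not made up. A row lasts 1/10 s, in which the tool goes at most 50 mm and 8.59 degrees, less where a joint would pass 70% of its speed; a pose out of reach is approached as far as the arm can. A call is refused whole if a number of a shift passes 50 or a number of a turn 8.59, either way. A call with a gripper value outside its range is refused whole. The fingers move at their own pace and stop on an object; "squeeze" is the grip in N (left out, the last holds). Time passes only in rows, so rows that do not move let the fingers close. It gives the time, the measured TCP pose, the force and the opening at its end, in the units of the state.
- get_obs(): the state, without advancing time (a new reading comes with each control period).
- read_camera(name): name is "side" or "top"; returns the picture (420x560x3 uint8, red, green, blue); there is no depth.
- get_calibration(name): a dict with "mtx" (3x3 intrinsics, pixels), "R" (3x3) and "t" (3): a world point X has camera coordinates R X + t. Camera axes: x right, y down, z forward; pixel columns grow to the right and rows downward; lengths in mm; the calibration is good to about 2 mm. A picture is of the moment at which its call begins. get_calibration takes no time and is no camera call.
- hand_in(): hands the job in, once; it reports no verdict.
The state is a dict: "time": time; "qpos": joint angles; "dq": joint speeds; "tau": joint torques, N m; "tool_pos": TCP position; "tool_rot": TCP orientation; "force": force on the tool from outside, world axes, zero at the start; "torque": the same for the moment, N m; "gripper_width": finger opening in mm.
Only numpy, scipy, OpenCV 4.12 (cv2) and the standard library are available. Lean on these libraries where they do the work, as an engineer would, in place of code of your own. Each camera call takes 0.05 s, during which the arm holds its last target.

## Working session

There is one attempt and no reset: what is moved stays moved. The work goes in short steps, Python scripts to look and compute and a tool call to move; the robot and the scene stay as the last step left them, time stands still between calls to the robot, and variables do not carry over. Pictures are saved under pics/ and viewed, and the job is handed in when it is done.

Besides the shell and the picture viewer there is one more tool, called after ">>>" by a JSON object that holds its "name" and its "arguments", one argument or row to a line. servo_tool: Moves the arm, as the interface text tells. Its arguments: {"type":"object","properties":{"motion":{"type":"array"},"squeeze":{"type":"number"}},"required":["motion"]}

```bash
mkdir -p pics
python3 - <<'E'
from cell import *
import cv2
o=get_obs();print(o)
for n in("side","top"):
    im=read_camera(n);cv2.imwrite(f"pics/{n}0.png",im[:,:,::-1]);c=get_calibration(n);print(n,c)
E
```

```text
{'time': 0.0, 'qpos': array([-1.18451221,  0.61591115, -0.0126861 ,  1.42491541,  0.00809825,
        1.10340998, -0.04036381]), 'dq': array([-0.00228748, -0.00037523, -0.00143475, -0.00231364,  0.00194584,
       -0.0004951 ,  0.00038951]), 'tau': array([ 4.92625950e-04, -4.69220603e+01,  2.59113656e-01, -1.71033418e+01,
        9.92672984e-03,  9.55958240e-03,  3.25641444e-06]), 'tool_pos': array([260.40022151, 594.71320236, 230.13772463]), 'tool_rot': array([ 7.08372714e-04,  8.36962702e-01,  5.47258397e-01, -1.08680461e-03]), 'force': array([-0.02680517, -0.11174928, -0.10973403]), 'torque': array([-0.05818074, -0.04359366, -0.02366076]), 'gripper_width': 85.12814114290131}
side {'mtx': array([[403.84732251,   0.        , 274.44518202],
       [  0.        , 403.84732251, 202.93906833],
       [  0.        ,   0.        ,   1.        ]]), 'R': array([[ 0.89531121, -0.44525726, -0.01279909],
       [-0.34793919, -0.68110809, -0.64422829],
       [ 0.27812976,  0.58123811, -0.76472615]]), 't': array([-516.22212399,  254.55983847,  906.45954751])}
top {'mtx': array([[417.50046525,   0.        , 278.27570648],
       [  0.        , 417.50046525, 208.44876054],
       [  0.        ,   0.        ,   1.        ]]), 'R': array([[-0.02346945, -0.99970622,  0.00605455],
       [-0.98339451,  0.0219955 , -0.18014284],
       [ 0.17995674, -0.01018186, -0.98362183]]), 't': array([-11.63433846, 581.2217019 , 923.61276738])}
```

View pics/side0.png

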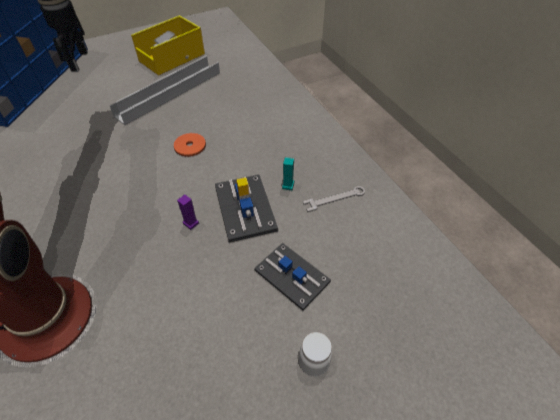

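View pics/top0.png

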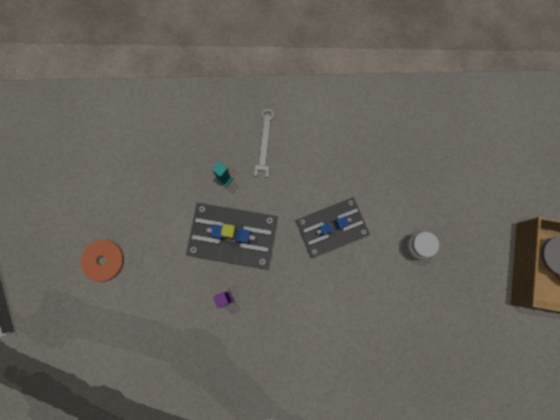

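Candidates in the top view: larger fixture with yellow-headed block (228,231), the small fixture (333,228), and two look-alike blocks, teal (222,174) and purple (223,299). I choose the larger plate with the yellow head. Next, a close crop of it.

Run:
```python
import cv2,numpy as np
a=cv2.imread("pics/top0.png")[195:275,180:285];b=cv2.imread("pics/side0.png")[165:245,205:285]
a=cv2.resize(a,None,fx=7,fy=7,interpolation=cv2.INTER_CUBIC);b=cv2.resize(b,None,fx=7,fy=7,interpolation=cv2.INTER_CUBIC)
cv2.imwrite("pics/c_top.png",a);cv2.imwrite("pics/c_side.png",b)
```

```text
(no output)
```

View pics/c_top.png

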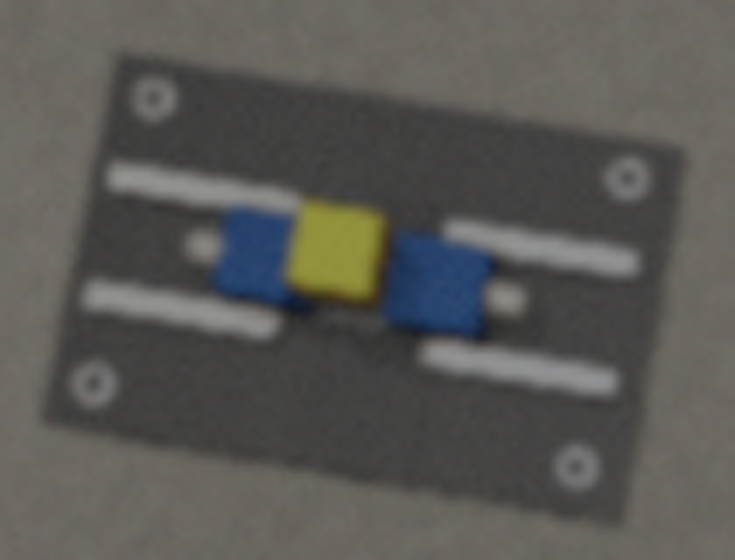

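View pics/c_side.png

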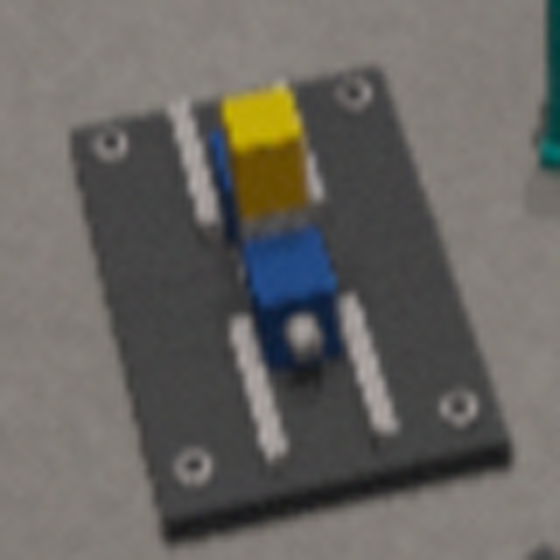

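```bash
cat > h.py <<'E'
from cell import *
import cv2,numpy as np
from scipy.optimize import least_squares
from scipy.spatial.transform import Rotation as Ro
C={n:get_calibration(n) for n in("side","top")}
def proj(n,X):
    c=C[n];p=(np.atleast_2d(X)@c["R"].T+c["t"])@c["mtx"].T
    return p[:,:2]/p[:,2:]
def fit(obs,z0,p0):  # obs: list (cam, local pt, px)
    def f(p):
        R=Ro.from_euler('z',p[2]).as_matrix();r=[]
        for n,l,px in obs: r+=list(proj(n,R@np.array(l)+[p[0],p[1],0])[0]-px)
        return r
    s=least_squares(f,p0,loss='soft_l1');return s.x,np.array(s.fun).reshape(-1,2)
E
python3 - <<'E'
from h import *
u=lambda c,o:(np.array(c)+.5)/7-.5+np.array(o)
T=(180,195);S=(205,165)
tc=[(118,52),(685,148),(622,525),(42,420)];tl=[(65,100),(65,-100),(-65,-100),(-65,100)]
sc=[(72,130),(380,68),(510,450),(165,520)];sl=[(-65,100),(65,100),(65,-100),(-65,-100)]
A=[("top",(*l,16),u(c,T)) for c,l in zip(tc,tl)];B=[("side",(*l,16),u(c,S)) for c,l in zip(sc,sl)]
for o in(A,B,A+B):
    x,r=fit(o,0,[650,100,-.1]);print("plate",x,np.degrees(x[2]));print(r.round(1).tolist())
tc=[(303,200),(385,210),(375,303),(287,290)];tl=[(13,13),(13,-13),(-13,-13),(-13,13)]
sc=[(222,100),(292,86),(302,135),(232,150)];sl=[(-13,13),(13,13),(13,-13),(-13,-13)]
A=[("top",(*l,107),u(c,T)) for c,l in zip(tc,tl)];B=[("side",(*l,107),u(c,S)) for c,l in zip(sc,sl)]
for o in(A,B,A+B):
    x,r=fit(o,0,[650,100,-.1]);print("head",x);print(r.round(1).tolist())
o=get_obs();print(Ro.from_quat(np.roll(o["tool_rot"],-1)).as_matrix())
E
```

```text
plate [ 5.24958730e+02  8.73494713e+01 -1.93907799e-01] -11.110098498809194
[[0.2, -0.0], [0.2, 0.1], [-0.2, -0.3], [-0.2, 0.3]]
plate [527.86016788  82.25392383 -19.05049196] -1091.5127867661918
[[-0.2, 0.1], [0.5, -0.0], [0.2, -0.6], [-0.4, 0.5]]
plate [ 5.26141899e+02  8.57188262e+01 -1.95725621e-01] -11.214252002617865
[[0.9, -0.6], [0.9, -0.3], [0.5, -0.8], [0.5, -0.3], [-1.4, -0.4], [-0.8, -0.6], [-0.9, -1.5], [-1.3, -0.2]]
head [ 5.24687283e+02  8.69912529e+01 -1.48817455e-01]
[[-0.1, 0.6], [-0.0, 0.7], [-0.3, -0.9], [0.4, -0.5]]
head [ 5.27842162e+02  8.28803715e+01 -2.40529798e-01]
[[-0.2, -0.3], [-0.1, 0.0], [0.3, 0.3], [0.0, -0.1]]
head [526.13899716  85.73560204   6.11746206]
[[0.6, -0.1], [0.6, 0.1], [0.1, -1.4], [0.9, -1.3], [-1.5, -0.4], [-1.6, -0.7], [-0.5, -0.6], [-0.6, -0.4]]
[[ 4.01217535e-01  9.15982397e-01 -8.59681537e-04]
 [ 9.15979963e-01 -4.01218451e-01 -2.11234351e-03]
 [-2.27978957e-03  6.00581941e-05 -9.99997399e-01]]
```

Choice confirmed: the crop shows the yellow head with bare aluminium shank between two blue jaws on the bigger plate. The tool can only shift and turn about z, so I'll grip across the fixture's x and let the block pivot in the pads. First, turn the tool.

>>> {"name": "servo_tool", "arguments": {
  "motion": [
    [[1,0,0,0,8.5],[1,0,0,0,8.5],[1,0,0,0,8.5],[1,0,0,0,8.5],[1,0,0,0,8.5]]
  ],
  "squeeze": 30
}}

```text
time: 0.6
tool_pos: [260.5, 595.0, 230.6]
tool_rot: [0.001, 0.979, 0.204, -0.001]
force: [-0.4, -0.6, 0.1]
gripper_width: 85.3
```

>>> {"name": "servo_tool", "arguments": {
  "motion": [
    [[1,0,0,0,8.5],[1,0,0,0,8.5],[1,0,0,0,8.5],[1,0,0,0,8.5],[1,0,0,0,0]]
  ]
}}

```text
time: 1.1
tool_pos: [260.2, 595.2, 230.5]
tool_rot: [0.001, 0.996, -0.088, -0.0]
force: [0.2, 0.4, 0.7]
gripper_width: 85.6
```

```bash
cat >> h.py <<'E'
YAW=-0.1957
def tl(target):
    o=get_obs();R=Ro.from_quat(np.roll(o["tool_rot"],-1)).as_matrix()
    print("t",round(o["time"],2),"pos",o["tool_pos"].round(1),"yawx",np.degrees(np.arctan2(R[1,0],R[0,0])).round(2),"tilt",R[:,2].round(3),"F",o["force"].round(1),"M",o["torque"].round(2),"w",round(o["gripper_width"],1))
    print("shift(tool)",(R.T@(np.array(target)-o["tool_pos"])).round(1),"turn needed deg",(np.degrees(np.arctan2(R[1,0],R[0,0]))-np.degrees(YAW)).round(2))
E
python3 -c "
from h import *
tl([526.2,85.6,200])"
```

```text
t 1.1 pos [260.2 595.2 230.5] yawx -10.12 tilt [-0.    -0.002 -1.   ] F [0.2 0.4 0.7] M [0.05 0.04 0.05] w 85.6
shift(tool) [351.4 454.9  31.3] turn needed deg 1.09
```

>>> {"name": "servo_tool", "arguments": {
  "motion": [
    [[1,27,35,0,0],[1,27,35,0,0],[1,27,35,0,0],[1,27,35,0,0],[1,27,35,0,0]]
  ]
}}

```text
time: 1.6
tool_pos: [363.3, 397.6, 231.2]
tool_rot: [0.0, 0.996, -0.086, -0.0]
force: [1.2, -0.0, 1.1]
gripper_width: 85.2
```

>>> {"name": "servo_tool", "arguments": {
  "motion": [
    [[1,27,35,0,0],[1,27,35,0,0],[1,27,35,0,0],[1,27,35,0,0],[1,27,35,0,0]]
  ]
}}

```text
time: 2.1
tool_pos: [465.3, 201.7, 231.3]
tool_rot: [-0.0, 0.996, -0.086, -0.0]
force: [0.1, -0.2, -0.8]
gripper_width: 85.5
```

>>> {"name": "servo_tool", "arguments": {
  "motion": [
    [[1,27,35,10,0],[1,27,35,10,0],[1,27,35,10,1.1],[1,0,0,0,0],[1,0,0,0,0]]
  ]
}}

```text
time: 2.6
tool_pos: [526.1, 84.3, 200.9]
tool_rot: [0.0, 0.995, -0.098, -0.001]
force: [-0.7, 1.4, 0.9]
gripper_width: 85.8
```

Run:
```python
from h import *
tl([526.2,85.6,140])
for n in("side","top"):
    im=read_camera(n)[:,:,::-1].copy();cv2.imwrite(f"pics/{n}1.png",im)
    print(n,proj(n,get_obs()["tool_pos"]))
a=cv2.imread("pics/top1.png")[170:280,170:300];b=cv2.imread("pics/side1.png")[110:250,180:310]
b=cv2.resize(b,None,fx=4.2,fy=4.2);a=cv2.resize(a,None,fx=4.2,fy=4.2)
cv2.imwrite("pics/c1a.png",a);cv2.imwrite("pics/c1b.png",b)
```

```text
t 2.6 pos [526.1  84.3 200.9] yawx -11.29 tilt [-0.001 -0.    -1.   ] F [-0.7  1.4  0.9] M [0.05 0.01 0.  ] w 85.8
shift(tool) [-0.1 -1.4 60.9] turn needed deg -0.08
side [[237.65831734 153.35564304]]
top [[222.30812066 223.74216167]]
```

View pics/c1a.png

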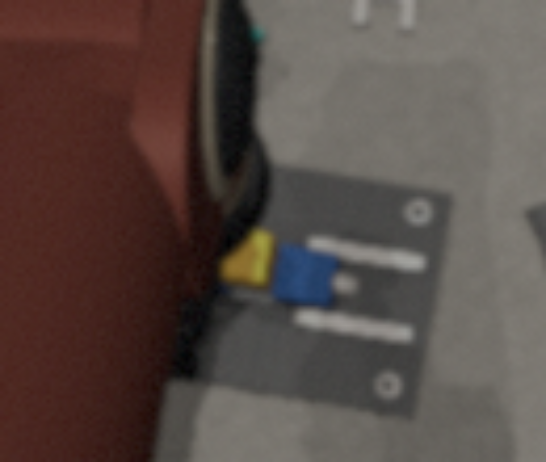

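View pics/c1b.png

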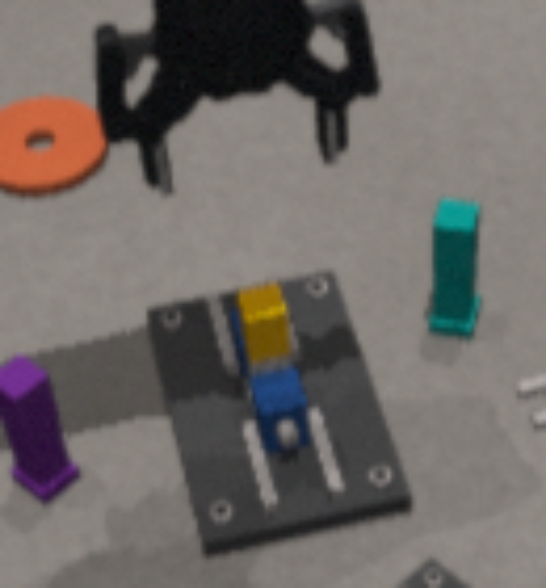

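>>> {"name": "servo_tool", "arguments": {
  "motion": [
    [[1,0,-1,25,0],[1,0,0,25,0],[1,0,0,13,0],[1,0,0,0,0],[1,0,0,0,0]]
  ]
}}

```text
time: 3.2
tool_pos: [526.3, 88.1, 138.8]
tool_rot: [-0.0, 0.995, -0.096, 0.0]
force: [0.0, -0.0, -0.1]
gripper_width: 85.2
```

Run:
```python
from h import *
tl([526.2,85.6,70])
im=read_camera("side")[:,:,::-1].copy();cv2.imwrite("pics/side2.png",im)
cv2.imwrite("pics/c2b.png",cv2.resize(im[130:230,195:295],None,fx=6,fy=6,interpolation=cv2.INTER_CUBIC))
im=read_camera("top")[:,:,::-1].copy()
cv2.imwrite("pics/c2a.png",cv2.resize(im[180:280,170:290],None,fx=5,fy=5,interpolation=cv2.INTER_CUBIC))
o=get_obs();R=Ro.from_quat(np.roll(o["tool_rot"],-1)).as_matrix()
w=o["gripper_width"]/2
for s in(-1,1):
  for y in (-11,11): print(s,y,(proj("side",o["tool_pos"]+R@[s*w,y,-13])[0]-[195,130])*6)
```

```text
t 3.2 pos [526.3  88.1 138.8] yawx -11.07 tilt [ 0.     0.001 -1.   ] F [ 0.  -0.  -0.1] M [ 0.03 -0.06  0.02] w 85.2
shift(tool) [ 0.4  2.5 68.8] turn needed deg 0.14
-1 -11 [158.95235043 227.42539042]
-1 11 [168.9237524  264.77287542]
1 -11 [362.60803145 186.65293013]
1 11 [375.27064801 222.92062676]
```

View pics/c2b.png

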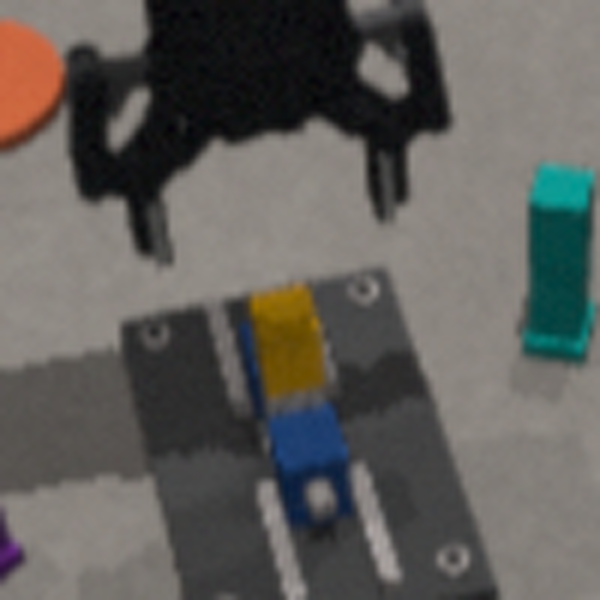

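View pics/c2a.png

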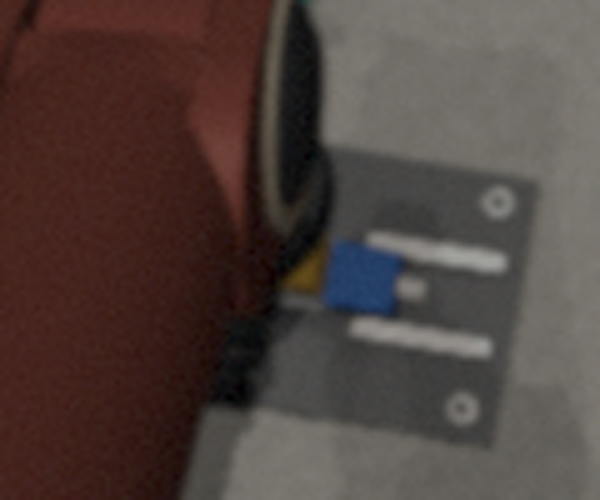

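>>> {"name": "servo_tool", "arguments": {
  "motion": [
    [[1,2,4,10,0.1],[1,0,0,20,0],[1,0,0,20,0],[1,0,0,0,0],[1,0,0,0,0]]
  ]
}}

```text
time: 3.8
tool_pos: [527.6, 82.0, 88.4]
tool_rot: [0.0, 0.995, -0.099, -0.0]
force: [0.9, -0.2, -0.3]
gripper_width: 85.3
```

Run:
```python
from h import *
tl([527.5,83.5,66])
im=read_camera("side")[:,:,::-1].copy();cv2.imwrite("pics/side3.png",im)
cv2.imwrite("pics/c3b.png",cv2.resize(im[150:230,200:300],None,fx=7,fy=7,interpolation=cv2.INTER_CUBIC))
o=get_obs();R=Ro.from_quat(np.roll(o["tool_rot"],-1)).as_matrix()
w=o["gripper_width"]/2
for s in(-1,1):
  for y in (-11,11): print(s,y,(proj("side",o["tool_pos"]+R@[s*w,y,-13])[0]-[200,150])*7)
```

```text
t 3.8 pos [527.6  82.   88.4] yawx -11.37 tilt [-0. -0. -1.] F [ 0.9 -0.2 -0.3] M [-0.01 -0.03  0.01] w 85.3
shift(tool) [-0.4 -1.5 22.4] turn needed deg -0.16
-1 -11 [174.80769643 232.50612325]
-1 11 [186.11717736 275.99853051]
1 -11 [404.14028978 185.91993968]
1 11 [418.38167868 228.21606635]
```

View pics/c3b.png

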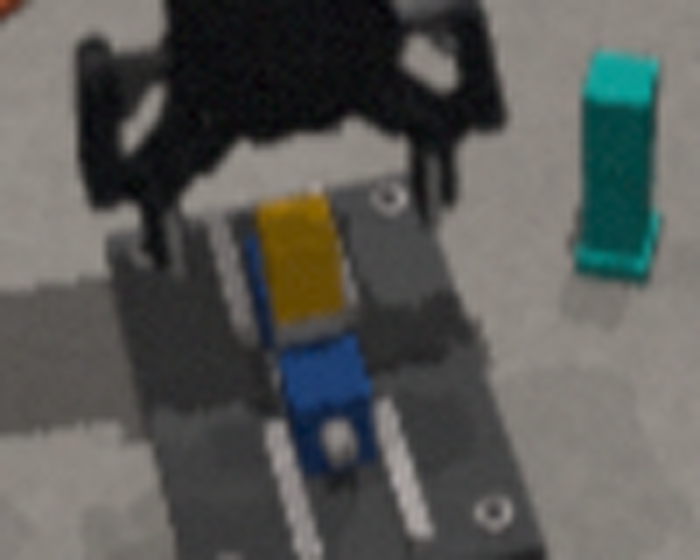

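Both fingers straddle the yellow head, with tips at (185,270) and (425,228) in the crop. They match their projections to about 1 px, so the side camera can be trusted here. Descend and close gently.

>>> {"name": "servo_tool", "arguments": {
  "motion": [
    [[1,0,0,11,0.1],[1,0,0,11,0],[1,0,0,0,0],[0.4,0,0,0,0],[0.4,0,0,0,0]]
  ],
  "squeeze": 25
}}

```text
time: 4.35
tool_pos: [527.6, 82.3, 66.4]
tool_rot: [0.0, 0.995, -0.1, 0.0]
force: [0.2, -0.5, -0.5]
gripper_width: 58.8
```

>>> {"name": "servo_tool", "arguments": {
  "motion": [
    [[0,0,0,0,0],[0,0,0,0,0],[0,0,0,0,0],[0,0,0,0,0],[0,0,0,0,0]]
  ]
}}

```text
time: 4.85
tool_pos: [527.5, 82.3, 66.5]
tool_rot: [-0.0, 0.995, -0.1, 0.0]
force: [0.7, 0.1, 2.6]
gripper_width: 26.2
```

```bash
cat >> h.py <<'E'
def snap(tag):
    im=read_camera("side")[:,:,::-1].copy();cv2.imwrite(f"pics/s_{tag}.png",im)
    cv2.imwrite(f"pics/c_{tag}.png",cv2.resize(im[160:245,205:295],None,fx=7,fy=7,interpolation=cv2.INTER_CUBIC))
E
python3 - <<'E'
from h import *
tl([527.5,82,66]);snap("g")
E
```

```text
t 4.85 pos [527.5  82.3  66.5] yawx -11.45 tilt [ 0.  0. -1.] F [0.7 0.1 2.6] M [-0.02  0.14 -0.06] w 26.2
shift(tool) [0.1 0.3 0.5] turn needed deg -0.24
```

View pics/c_g.png

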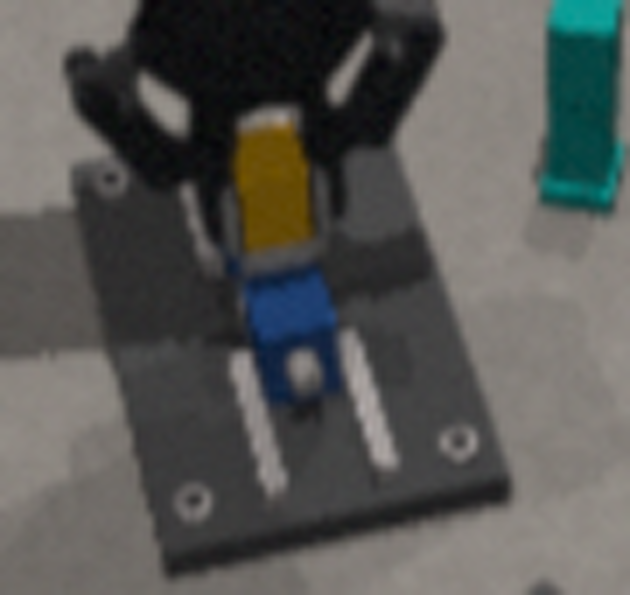

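Gripped at 26.2 mm, with low force. Lean toward the -y jaw (tool +y) in small steps, following the pivot arc.

>>> {"name": "servo_tool", "arguments": {
  "motion": [
    [[0,0,1.6,-0.3,0],[0,0,1.6,-0.3,0],[0,0,1.6,-0.2,0],[0,0,1.6,-0.2,0],[0,0,0,0,0]]
  ]
}}

```text
time: 5.4
tool_pos: [527.0, 80.9, 66.8]
tool_rot: [-0.003, 0.995, -0.098, 0.0]
force: [2.4, 8.3, -4.1]
gripper_width: 25.6
```

Run:
```python
from h import *
tl([527.5,82,66]);snap("r1")
```

```text
t 5.4 pos [527.   80.9  66.8] yawx -11.25 tilt [ 0.001  0.006 -1.   ] F [ 2.4  8.3 -4.1] M [ 1.88 -0.5  -0.01] w 25.6
shift(tool) [ 0.3 -1.2  0.8] turn needed deg -0.03
```

View pics/c_r1.png

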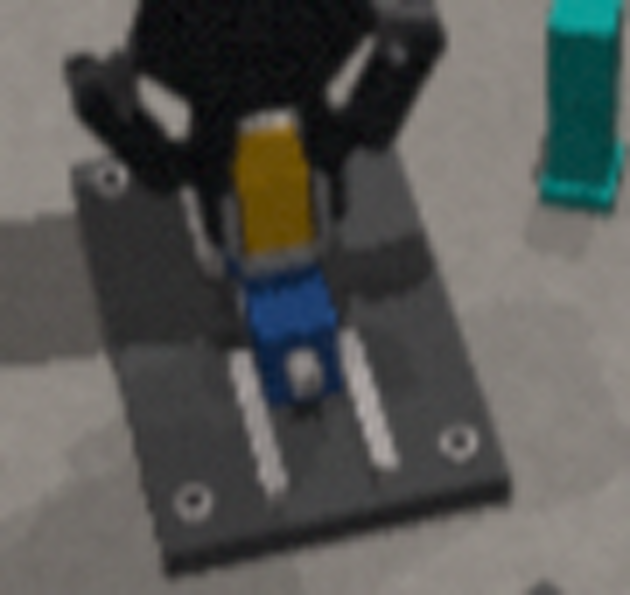

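>>> {"name": "servo_tool", "arguments": {
  "motion": [
    [[0,0,1.5,-0.2,0],[0,0,1.5,-0.1,0],[0,0,1.5,0,0],[0,0,0,0,0]]
  ]
}}

```text
time: 5.85
tool_pos: [526.1, 77.5, 67.1]
tool_rot: [-0.003, 0.995, -0.098, 0.0]
force: [2.7, 9.6, -5.4]
gripper_width: 25.5
```

Run:
```python
from h import *
tl([527.5,82,66])
```

```text
t 5.85 pos [526.1  77.5  67.1] yawx -11.2 tilt [ 0.001  0.007 -1.   ] F [ 2.7  9.6 -5.4] M [ 2.28 -0.57  0.05] w 25.5
shift(tool) [ 0.5 -4.7  1.1] turn needed deg 0.01
```

>>> {"name": "servo_tool", "arguments": {
  "motion": [
    [[0,0,1.5,0,0],[0,0,1.5,-0.1,0],[0,0,1,0,0],[0,0,0,0,0]]
  ]
}}

```text
time: 6.25
tool_pos: [525.4, 73.7, 67.5]
tool_rot: [-0.004, 0.995, -0.098, 0.0]
force: [2.1, 9.5, -2.4]
gripper_width: 25.8
```

Run:
```python
from h import *
tl([527.5,82,66]);snap("r2")
```

```text
t 6.25 pos [525.4  73.7  67.5] yawx -11.19 tilt [ 0.002  0.007 -1.   ] F [ 2.1  9.5 -2.4] M [ 2.3  -0.49  0.03] w 25.8
shift(tool) [ 0.4 -8.5  1.5] turn needed deg 0.02
```

View pics/c_r2.png

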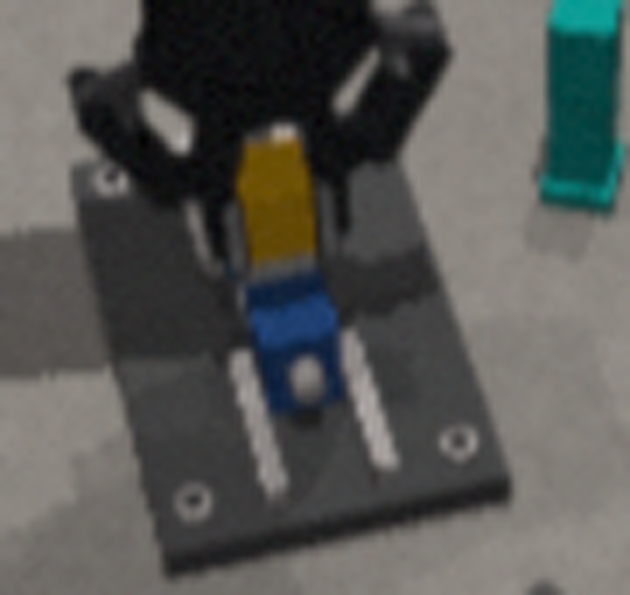

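The plate has not moved and the jaw is being pushed. The head is over by about 9 mm, so 4 mm more.

>>> {"name": "servo_tool", "arguments": {
  "motion": [
    [[0,0,1.5,0,0],[0,0,1.5,-0.1,0],[0,0,1.3,0,0],[0,0,0,0,0]]
  ]
}}

```text
time: 6.7
tool_pos: [524.6, 69.6, 67.7]
tool_rot: [-0.004, 0.995, -0.098, 0.0]
force: [1.9, 10.1, -1.2]
gripper_width: 25.7
```

Run:
```python
from h import *
tl([527.5,82,66]);snap("r3")
```

```text
t 6.7 pos [524.6  69.6  67.7] yawx -11.19 tilt [ 0.002  0.007 -1.   ] F [ 1.9 10.1 -1.2] M [ 2.33 -0.42 -0.03] w 25.7
shift(tool) [  0.4 -12.7   1.8] turn needed deg 0.02
```

View pics/c_r3.png

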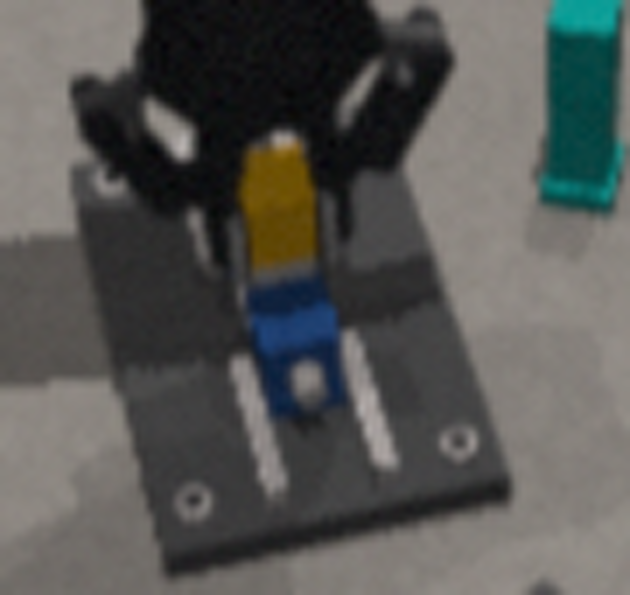

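>>> {"name": "servo_tool", "arguments": {
  "motion": [
    [[0,0,1,0,0],[0,0,0,0,0],[0,0,-3,0,0],[0,0,-3,0.2,0],[0,0,-3,0.2,0]]
  ]
}}

```text
time: 7.25
tool_pos: [524.7, 69.9, 67.5]
tool_rot: [0.001, 0.995, -0.1, -0.0]
force: [-1.2, -2.5, 3.3]
gripper_width: 25.6
```

>>> {"name": "servo_tool", "arguments": {
  "motion": [
    [[0,0,-3,0.3,0],[0,0,-3,0.4,0],[0,0,-2.5,0.5,0],[0,0,-2.5,0.5,0],[0,0,0,0,0]]
  ]
}}

```text
time: 7.75
tool_pos: [526.8, 79.3, 66.5]
tool_rot: [0.002, 0.995, -0.101, -0.0]
force: [-2.9, -2.6, 8.5]
gripper_width: 25.6
```

Run:
```python
from h import *
tl([527.5,82,66]);snap("r4")
```

```text
t 7.75 pos [526.8  79.3  66.5] yawx -11.57 tilt [-0.001 -0.003 -1.   ] F [-2.9 -2.6  8.5] M [-0.69  0.72  0.01] w 25.6
shift(tool) [ 0.2 -2.8  0.5] turn needed deg -0.36
```

View pics/c_r4.png

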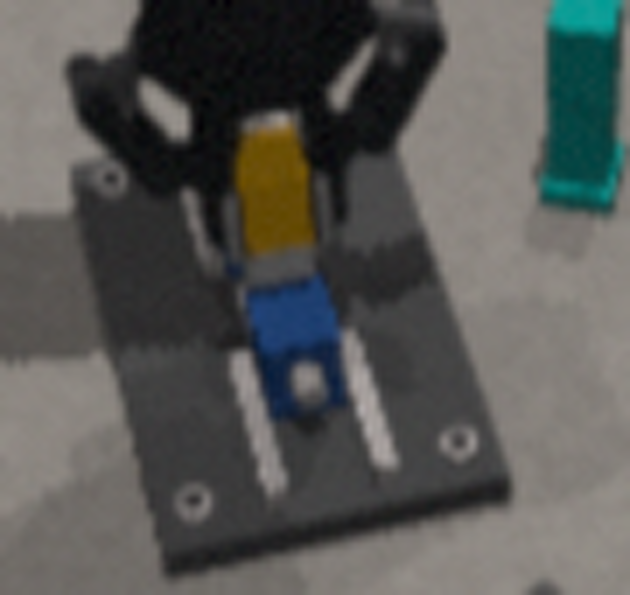

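>>> {"name": "servo_tool", "arguments": {
  "motion": [
    [[0,0,-2,-0.3,0],[0,0,-2,-0.3,0],[0,0,-2,-0.2,0],[0,0,-2,-0.2,0],[0,0,0,0,0]]
  ]
}}

```text
time: 8.3
tool_pos: [527.7, 83.2, 66.5]
tool_rot: [0.004, 0.995, -0.102, -0.001]
force: [-2.4, -10.2, 4.2]
gripper_width: 25.7
```

>>> {"name": "servo_tool", "arguments": {
  "motion": [
    [[0,0,-1.5,-0.2,0],[0,0,-1.5,-0.2,0],[0,0,-1.5,0,0],[0,0,0,0,0]]
  ]
}}

```text
time: 8.7
tool_pos: [528.4, 86.6, 67.0]
tool_rot: [0.005, 0.995, -0.102, -0.001]
force: [-2.6, -11.3, 4.6]
gripper_width: 25.8
```

Run:
```python
from h import *
tl([527.5,82,66]);snap("r5")
```

```text
t 8.7 pos [528.4  86.6  67. ] yawx -11.75 tilt [-0.003 -0.009 -1.   ] F [ -2.6 -11.3   4.6] M [-2.44  0.72  0.1 ] w 25.8
shift(tool) [0.  4.7 1.1] turn needed deg -0.54
```

View pics/c_r5.png

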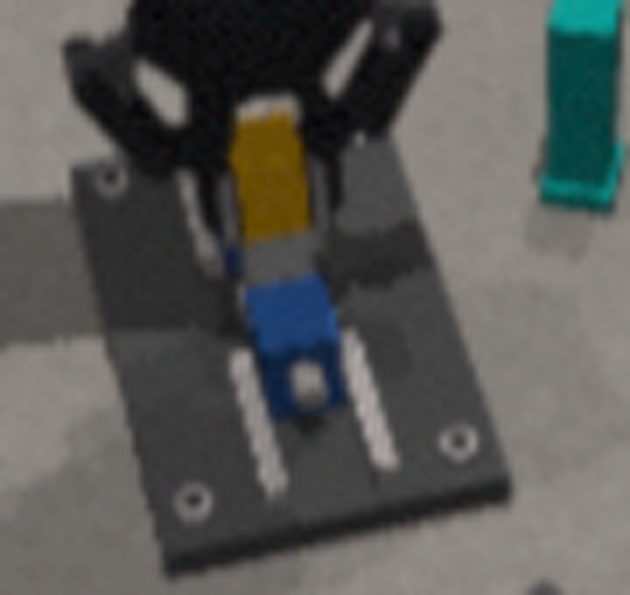

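The plate is still in place, and the block is now leaning against the +y jaw. Continue to about +13 mm.

>>> {"name": "servo_tool", "arguments": {
  "motion": [
    [[0,0,-1.5,-0.1,0],[0,0,-1.5,-0.1,0],[0,0,-1.5,0,0],[0,0,0,0,0]]
  ]
}}

```text
time: 9.15
tool_pos: [529.3, 90.8, 67.4]
tool_rot: [0.005, 0.995, -0.102, -0.001]
force: [-3.8, -11.4, 7.1]
gripper_width: 25.8
```

>>> {"name": "servo_tool", "arguments": {
  "motion": [
    [[0,0,-1.5,-0.1,0],[0,0,-1.5,0,0],[0,0,-1,0,0],[0,0,0,0,0]]
  ]
}}

```text
time: 9.55
tool_pos: [530.1, 94.8, 67.7]
tool_rot: [0.005, 0.995, -0.102, -0.001]
force: [-3.5, -9.9, 8.1]
gripper_width: 25.9
```

Run:
```python
from h import *
tl([527.5,82,66]);snap("r6")
```

```text
t 9.55 pos [530.1  94.8  67.7] yawx -11.76 tilt [-0.003 -0.009 -1.   ] F [-3.5 -9.9  8.1] M [-2.53  0.88  0.03] w 25.9
shift(tool) [ 0.1 13.1  1.8] turn needed deg -0.55
```

View pics/c_r6.png

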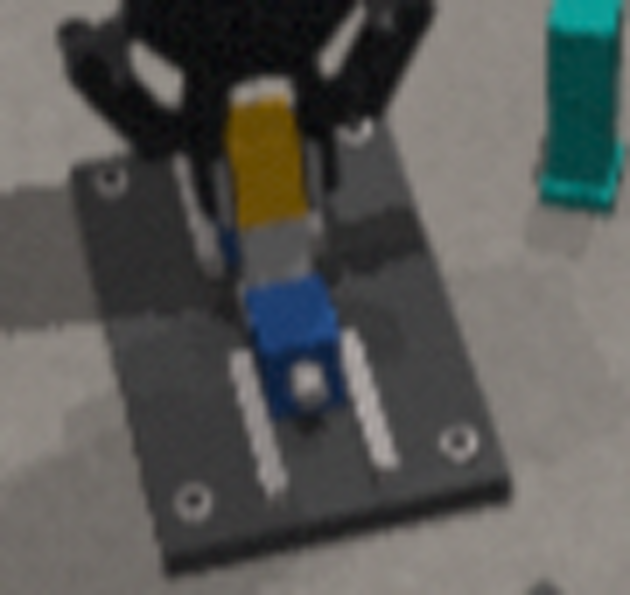

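>>> {"name": "servo_tool", "arguments": {
  "motion": [
    [[0,0,-1,0,0],[0,0,0,0,0],[0,0,3,0.1,0],[0,0,3,0.2,0],[0,0,3,0.2,0]]
  ]
}}

```text
time: 10.1
tool_pos: [530.0, 94.5, 67.4]
tool_rot: [-0.0, 0.995, -0.101, -0.0]
force: [-0.9, 3.4, 7.1]
gripper_width: 26.1
```

>>> {"name": "servo_tool", "arguments": {
  "motion": [
    [[0,0,3,0.2,0],[0,0,3,0.3,0],[0,0,3,0.3,0],[0,0,2,0.2,0],[0,0,0,0,0]]
  ]
}}

```text
time: 10.6
tool_pos: [528.2, 85.1, 66.1]
tool_rot: [-0.001, 0.995, -0.1, 0.0]
force: [0.2, 4.4, 4.8]
gripper_width: 25.7
```

Run:
```python
from h import *
tl([527.5,82,66]);snap("r7")
```

```text
t 10.6 pos [528.2  85.1  66.1] yawx -11.43 tilt [ 0.001  0.002 -1.   ] F [0.2 4.4 4.8] M [1.3  0.08 0.01] w 25.7
shift(tool) [-0.1  3.2  0.1] turn needed deg -0.22
```

View pics/c_r7.png

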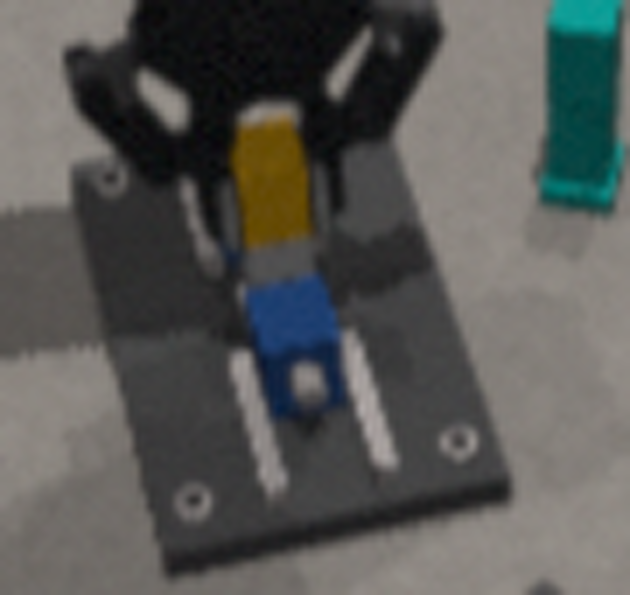

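>>> {"name": "servo_tool", "arguments": {
  "motion": [
    [[0,0,1.5,0,0],[0,0,1.5,0,0],[0,0,0,0,0]]
  ]
}}

```text
time: 10.95
tool_pos: [527.4, 81.5, 65.7]
tool_rot: [-0.0, 0.995, -0.1, 0.0]
force: [0.2, 5.5, 2.0]
gripper_width: 25.4
```

Run:
```python
from h import *
tl([527.5,82.3,66]);snap("r8")
```

```text
t 10.95 pos [527.4  81.5  65.7] yawx -11.43 tilt [ 0.  0. -1.] F [0.2 5.5 2. ] M [ 1.33 -0.18  0.1 ] w 25.4
shift(tool) [-0.1 -0.8 -0.3] turn needed deg -0.21
```

View pics/c_r8.png

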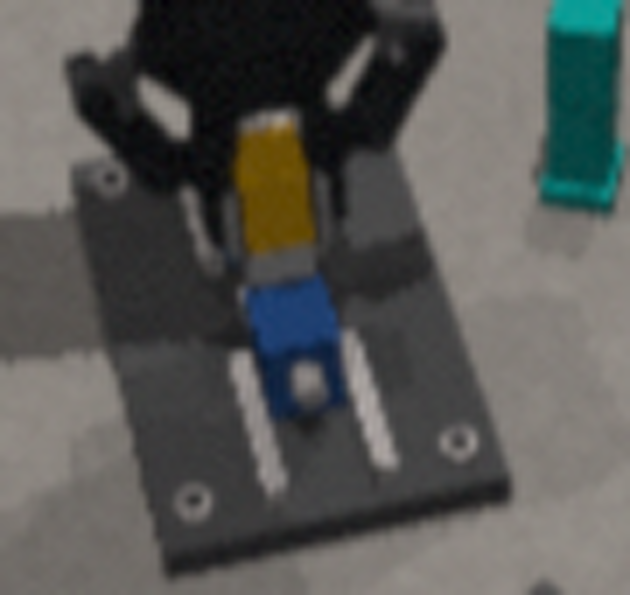

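Both jaws are back and the head is over the pocket. I'll briefly ease the fingers so the block settles flat on its foot, then regrip more firmly.

>>> {"name": "servo_tool", "arguments": {
  "motion": [
    [[0.42,0,0,0,0],[0.42,0,-0.5,0,-0.2],[0.42,0,0,0,0],[0.42,0,0,0,0]]
  ]
}}

```text
time: 11.4
tool_pos: [527.0, 80.5, 65.7]
tool_rot: [0.001, 0.995, -0.099, -0.0]
force: [-0.2, 1.0, -0.4]
gripper_width: 35.8
```

Run:
```python
from h import *
tl([527.5,82.3,66]);snap("r9")
```

```text
t 11.4 pos [527.   80.5  65.7] yawx -11.31 tilt [-0.001 -0.001 -1.   ] F [-0.2  1.  -0.4] M [-0.05  0.06 -0.02] w 35.8
shift(tool) [ 0.1 -1.9 -0.3] turn needed deg -0.1
```

View pics/c_r9.png

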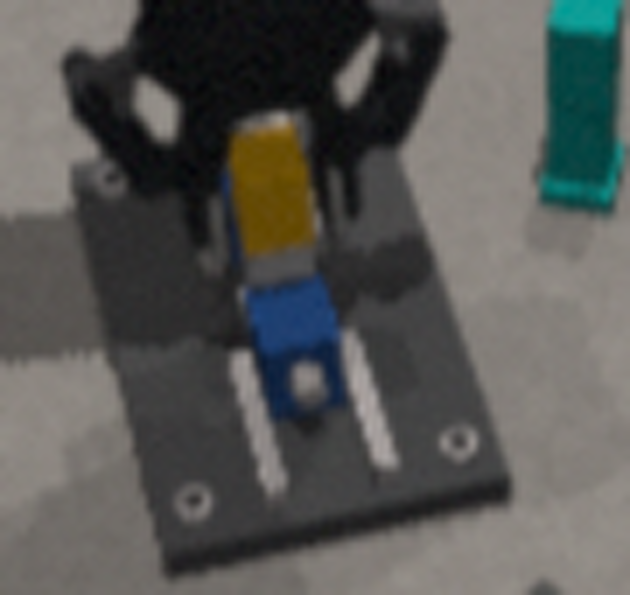

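>>> {"name": "servo_tool", "arguments": {
  "motion": [
    [[0.42,0,-1.5,0,0],[0,0,0,0,0],[0,0,0,0,0],[0,0,0,0,0],[0,0,0,0,0]]
  ],
  "squeeze": 50
}}

```text
time: 11.95
tool_pos: [527.7, 83.3, 66.0]
tool_rot: [-0.0, 0.995, -0.098, 0.0]
force: [0.1, 0.8, 2.0]
gripper_width: 25.5
```

>>> {"name": "servo_tool", "arguments": {
  "motion": [
    [[0,0,0,-3,0],[0,0,0,-3,0],[0,0,0,-3,0],[0,0,0,-3,0],[0,0,0,0,0]]
  ]
}}

```text
time: 12.45
tool_pos: [527.8, 82.8, 78.4]
tool_rot: [0.0, 0.995, -0.098, 0.0]
force: [-0.1, -0.3, -2.4]
gripper_width: 25.7
```

Run:
```python
from h import *
tl([527.5,82.3,136]);snap("l1")
```

```text
t 12.45 pos [527.8  82.8  78.4] yawx -11.27 tilt [ 0.001 -0.    -1.   ] F [-0.1 -0.3 -2.4] M [-0.01  0.   -0.  ] w 25.7
shift(tool) [ -0.2   0.5 -57.6] turn needed deg -0.05
```

View pics/c_l1.png

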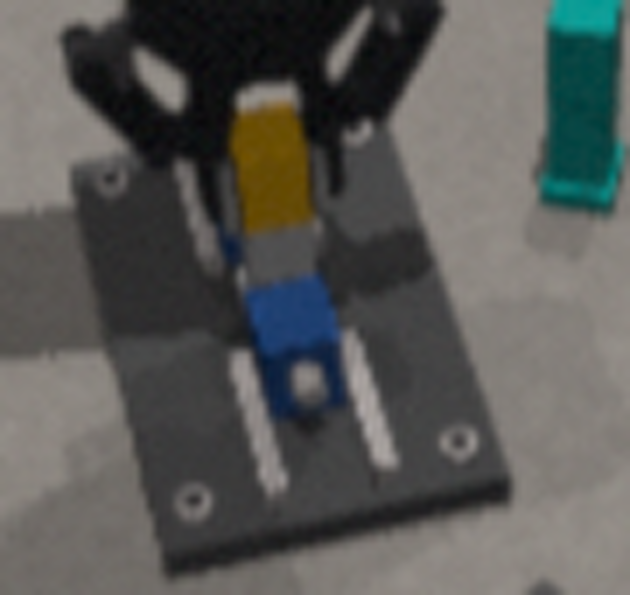

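The block rose 12 mm, past the 7 mm catch. Only its weight shows on the wrist (2.4 N), and the plate is flat. Keep lifting.

>>> {"name": "servo_tool", "arguments": {
  "motion": [
    [[0,0,0,-4,0],[0,0,0,-6,0],[0,0,0,-6,0],[0,0,0,-6,0],[0,0,0,-6,0]]
  ]
}}

```text
time: 13.0
tool_pos: [527.7, 83.1, 106.6]
tool_rot: [-0.0, 0.995, -0.098, 0.0]
force: [-0.3, -0.2, -3.1]
gripper_width: 24.8
```

>>> {"name": "servo_tool", "arguments": {
  "motion": [
    [[0,0,0,-6,0],[0,0,0,-6,0],[0,0,0,-6,0],[0,0,0,-6,0],[0,0,0,-4,0]]
  ]
}}

```text
time: 13.5
tool_pos: [527.8, 83.1, 134.5]
tool_rot: [-0.0, 0.995, -0.098, 0.0]
force: [-0.3, 0.5, -3.6]
gripper_width: 25.6
```

>>> {"name": "servo_tool", "arguments": {
  "motion": [
    [[0,0,0,-2,0],[0,0,0,0,0],[0,0,0,0,0],[0,0,0,0,0],[0,0,0,0,0]]
  ]
}}

```text
time: 14.0
tool_pos: [527.4, 83.1, 135.7]
tool_rot: [0.0, 0.995, -0.098, -0.0]
force: [-0.2, -0.1, -3.7]
gripper_width: 25.4
```

Run:
```python
from h import *
tl([527.5,82.3,136]);snap("l2")
im=cv2.imread("pics/s_l2.png");cv2.imwrite("pics/c_l2w.png",cv2.resize(im[120:245,190:310],None,fx=4.8,fy=4.8,interpolation=cv2.INTER_CUBIC))
R=Ro.from_euler('z',YAW).as_matrix()
for n,z,h in(("headtop",177,13),("foot",77,16),("jawR",57,0)):
  for y in(h,-h):
    for x in (-h,h): print(n,x,y,(proj("side",R@[x,y,z]+[527.5,82.5,0])[0]-[190,120])*4.8)
```

```text
t 14.0 pos [527.4  83.1 135.7] yawx -11.25 tilt [-0.001 -0.    -1.   ] F [-0.2 -0.1 -3.7] M [ 0.01 -0.02 -0.01] w 25.4
shift(tool) [ 0.2  0.8 -0.3] turn needed deg -0.04
headtop -13 13 [208.05716841 186.57349607]
headtop 13 13 [258.72093527 176.68846297]
headtop -13 -13 [218.56012093 221.78730545]
headtop 13 -13 [270.03518854 211.58266539]
foot -16 16 [218.25485118 318.31809404]
foot 16 16 [275.90096662 306.42239932]
foot -16 -16 [230.44888654 361.09415782]
foot 16 -16 [289.14750522 348.75745937]
jawR 0 0 [256.11434579 357.98212828]
jawR 0 0 [256.11434579 357.98212828]
jawR 0 0 [256.11434579 357.98212828]
jawR 0 0 [256.11434579 357.98212828]
```

View pics/c_l2w.png

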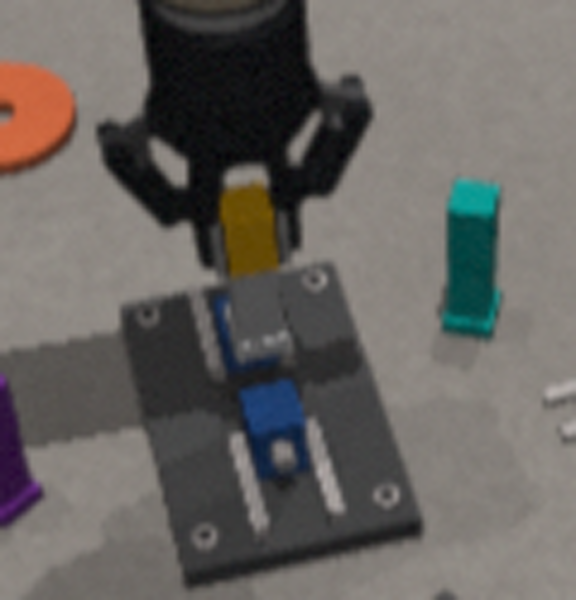

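The block is held upright. Its foot corners at (232,362) and (290,350) match the projection for an upright block 20 mm above the jaws. Plate and bystanders are unmoved. Handing in.

Run:
```python
from h import *
print(hand_in())
```

```text
the job is handed in; nothing more can be done
None
```

The block is free and lifted. I handed in at about 14 s with it held upright over its pocket, its foot about 20 mm above the jaw tops.

- **Rocking:** I gripped the yellow head across the fixture's x at 25 N. I leaned it about 13–14 mm towards the -y jaw, then the same towards the +y jaw. Sideways forces stayed at about 12 N or less, and the plate did not visibly move.
- **Regrip:** After rocking, I opened the fingers briefly so the block settled flat on its foot, then regripped at 50 N. The task did not mention this step.
- **Lift:** It passed the 7 mm catch with only the block's weight on the wrist (2.4–3.7 N). In the last side image, the foot corners matched the projection for an upright block. The plate was flat and in place, and I did not touch the jar, wheel or wrench.
- **Disagreements and limits:**
  - The two cameras placed the plate about 5 mm apart. I used the side camera because the fingertips matched its projection to about 1 px.
  - The -y jaw's travel looked like about 6 mm in the image, against roughly 8 mm expected from the lean.
  - The arm hid the +y jaw, so I judged its travel from the head's movement and the free lift.

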